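# Return the check weights to their graduated stand

## Task

The balance check is finished: put the four steel check weights back in a row in their wooden stand, in order of size, each standing upright on the floor of the well that is made for it, the smallest weight in the smallest well and so on up to the largest. Set them down, never drop them or knock one over.

Things in the scene. Friction and masses are not known exactly. Their poses are not given: they have to be found in the camera images.
- weight_50_mid (a point): Smallest of four polished steel check weights (50 g): an upright round cylinder 17 mm across and 28 mm tall in all, plain cylindrical up to 18 mm, then a narrow neck and a round grip knob 14 mm across that fills the top 6 mm (widest 25 mm above the underside). The point is its centre, 14 mm above its underside; z points up when it stands. Starts standing on the bench.
- weight_100_mid (a point): Second smallest of four polished steel check weights (100 g): an upright round cylinder 23 mm across and 40 mm tall in all, plain cylindrical up to 25 mm, then a narrow neck and a round grip knob 20 mm across that fills the top 8 mm (widest 36 mm above the underside). The point is its centre, 20 mm above its underside; z points up when it stands. Starts standing on the bench.
- weight_200_mid (a point): Second largest of four polished steel check weights (200 g): an upright round cylinder 29 mm across and 52 mm tall in all, plain cylindrical up to 33 mm, then a narrow neck and a round grip knob 25 mm across that fills the top 10 mm (widest 47 mm above the underside). The point is its centre, 26 mm above its underside; z points up when it stands. Starts standing on the bench.
- weight_500_mid (a point): Largest of four polished steel check weights (500 g): an upright round cylinder 38 mm across and 68 mm tall in all, plain cylindrical up to 43 mm, then a narrow neck and a round grip knob 32 mm across that fills the top 14 mm (widest 61 mm above the underside). The point is its centre, 34 mm above its underside; z points up when it stands. Starts standing on the bench.
- well_50 (a point): Well of the smallest (50 g) weight, end of the row with the smallest well: funnel-shaped black cup in a beech block, 10 mm deep, 29 mm across at the mouth, 20 mm at the flat floor. Point: centre of that floor, where the weight's underside rests; the rim is 11 mm above it. z up, y along the row towards larger wells. Fixed in a 223 x 74 mm stand, block tops 33 mm over the bench; the row may point any way.
- well_100 (a point): Well of the second smallest (100 g) weight, second in the row from the small end: funnel-shaped black cup in a beech block, 13 mm deep, 35 mm across at the mouth, 26 mm at the flat floor. Point: centre of that floor, where the weight's underside rests; the rim is 14 mm above it. z up, y along the row towards larger wells. Fixed in a 223 x 74 mm stand, block tops 33 mm over the bench; the row may point any way.
- well_200 (a point): Well of the second largest (200 g) weight, third in the row from the small end: funnel-shaped black cup in a beech block, 16 mm deep, 41 mm across at the mouth, 32 mm at the flat floor. Point: centre of that floor, where the weight's underside rests; the rim is 17 mm above it. z up, y along the row towards larger wells. Fixed in a 223 x 74 mm stand, block tops 33 mm over the bench; the row may point any way.
- well_500 (a point): Well of the largest (500 g) weight, end of the row with the largest well: funnel-shaped black cup in a beech block, 20 mm deep, 50 mm across at the mouth, 41 mm at the flat floor. Point: centre of that floor, where the weight's underside rests; the rim is 21 mm above it. z up, y along the row towards larger wells. Fixed in a 223 x 74 mm stand, block tops 33 mm over the bench; the row may point any way.
There are look-alikes about, which are no part of the job. What is shaped like the part that bears weight_100_mid but green or purple is not meant.

How it is judged:
By the outcome, as a careful person would: the job done as asked, in the order asked, and still so for the second after the job is handed in, with the robot touching nothing.
It also fails if it takes over 115 s, if anything falls off the work surface, if the arm or the gripper's body presses on something with over 40 N, if the wrist force passes 120 N, or if a joint passes its speed limit or range.

## Robot

A 6-joint arm with a two-finger parallel gripper is mounted at the origin on a cart in front of the work surface, level with it; the furniture and walls round the work are solid. World frame = base frame: x ahead of the robot, y to its left, z up, the work surface at z = 0. Lengths are in m, angles in rad, forces in N, time in s.
With the tool pointing down it reaches from about 0.25 to 0.725 m from the base axis. Payload 4 kg.
Tool frame: the origin (TCP) lies at the centre of the arm's flange, where the gripper is bolted on; the fingertips stand 173 mm ahead of it and the grasp point (between the pads) lies 155 mm ahead of it (tcp_to_grasp is the distance from the TCP to the grasp point, in m); z points along the fingers, x is the direction in which the jaws open and shut, and the axes are right-handed (so a half turn about z gives the same grasp; the last joint's range is limited). The gripper opens to 85 mm and grips with 20 to 120 N. Pads are 22 mm wide; open, the fingers measure 114 mm over their backs; the gripper's body (76 mm by 85 mm) begins 54 mm behind the grasp point. The pads swing forward as they close: fully open they stand 13 mm farther back than shut.
Start: joints at [1.314, 0.241, 0.005, 1.335, 0, 1.571], TCP at [0.127, 0.484, 0.405] pointing down, gripper open.
Joint ranges: [-2.72, 2.72], [-1.05, 1.87], [-1.09, 1.28], [-1.99, 2.15], [-1.42, 1.44], [-3.14, 3.14]. Speed limits (rad/s): [2.79, 2.79, 3.14, 3.14, 3.14, 3.14].

## Interface

Orientations are given as [roll, pitch, yaw] about the fixed x, y, z axes, in that order (R = Rz(yaw) Ry(pitch) Rx(roll)).
In Python, from cell import reach, servo_line, movej, set_gripper, hold, solve_ik, snapshot, Unreachable, finish_job, get_t, get_q, get_dq, get_joint_torque, get_eef_pos, get_eef_rot, get_contact_force, get_torque, get_gripper_width, tcp_to_grasp gives the robot as it stands. Calls block until the motion is done:
- reach(position, orientation): joint-space move of the TCP to a pose.
- servo_line(position, speed=0.15, ori=None): straight line of the TCP; ori=None keeps the orientation; speed is the mean speed in m/s.
- movej(angles): joint-space move.
- set_gripper(opening, force=None): opening from 0.0 (shut) to 1.0 (fully open); force is the grip in N (None keeps the last); returns when the fingers have stopped.
- hold(seconds).
- solve_ik(position, orientation): joint angles nearest the present ones, or None.
- snapshot(name): name is "scene" or "top" or "wrist"; returns a dict with "img" (420x560x3 uint8, red, green, blue), "intrinsics" (3x3 intrinsics, pixels), "dist" ([k1, k2, p1, p2, k3] as OpenCV has them; the pictures are not rectified), "cam_to_world" (4x4, takes a point from camera to world coordinates). Camera axes: x right, y down, z forward; pixel columns grow to the right and rows downward; lengths in m; the calibration is good to about 2 mm. A picture is of the moment at which its call begins. There is no depth.
A pose or a line that the arm cannot do raises Unreachable and nothing moves.
- finish_job(): hands the job in, once; it reports no verdict.
Readings, each from a call of its own:
- get_t(): time.
- get_q(): joint angles.
- get_dq(): joint speeds.
- get_joint_torque(): joint torques, N m.
- get_eef_pos(): TCP position.
- get_eef_rot(): TCP orientation.
- get_contact_force(): force on the tool from outside, world axes, zero at the start.
- get_torque(): the same for the moment, N m.
- get_gripper_width(): opening from 0.0 (shut) to 1.0 (fully open).
Only numpy, scipy, OpenCV 4.12 (cv2) and the standard library are available. Lean on these libraries where they do the work, as an engineer would, in place of code of your own. Each camera call takes 0.05 s, during which the arm holds its last target.

## Working session

There is one attempt and no reset: what is moved stays moved. The work goes in short steps, each a Python script; the robot and the scene stay as the last script left them, time stands still between calls to the robot, and variables do not carry over. Pictures are saved under pics/ and viewed, and the job is handed in when it is done.

```bash
ls; mkdir -p pics; python3 - <<'E'
from cell import *
import cv2
for n in ["scene","top","wrist"]:
    s=snapshot(n); cv2.imwrite(f"pics/{n}0.png",s["img"][:,:,::-1])
    import numpy as np
    print(n,np.round(s["intrinsics"],1).tolist(),s["dist"],np.round(s["cam_to_world"],3).tolist())
print(get_t(),tcp_to_grasp if not callable(tcp_to_grasp) else tcp_to_grasp(),get_eef_rot(),get_gripper_width())
E
```

```text
pics
scene [[432.2, 0.0, 277.1], [0.0, 432.2, 215.8], [0.0, 0.0, 1.0]] [-0.04892952  0.          0.          0.          0.        ] [[0.583, -0.589, 0.559, -0.012], [-0.812, -0.405, 0.42, -0.441], [-0.02, -0.699, -0.715, 0.703], [0.0, 0.0, 0.0, 1.0]]
top [[475.8, 0.0, 272.9], [0.0, 475.8, 213.5], [0.0, 0.0, 1.0]] [-0.0255665  0.         0.         0.         0.       ] [[0.028, -0.983, 0.179, 0.347], [-1.0, -0.028, 0.002, -0.073], [0.003, -0.179, -0.984, 0.998], [0.0, 0.0, 0.0, 1.0]]
wrist [[357.9, 0.0, 278.1], [0.0, 357.9, 211.0], [0.0, 0.0, 1.0]] [-0.0771666  0.         0.         0.         0.       ] [[0.253, 0.921, 0.296, 0.051], [0.967, -0.24, -0.079, 0.503], [-0.002, 0.306, -0.952, 0.374], [0.0, 0.0, 0.0, 1.0]]
0.15 0.1547 [3.14158333e+00 1.62603119e-03 1.31400600e+00] 1.0027601933172083
```

View pics/scene0.png

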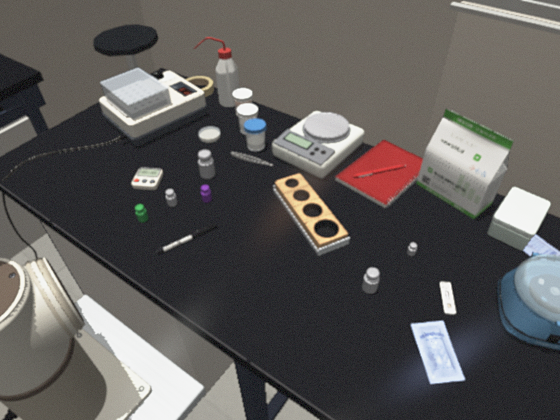

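View pics/top0.png

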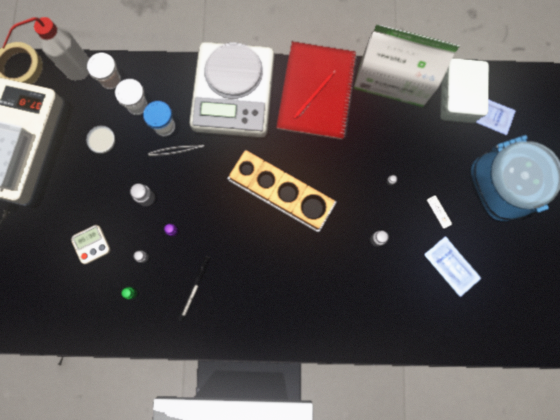

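View pics/wrist0.png

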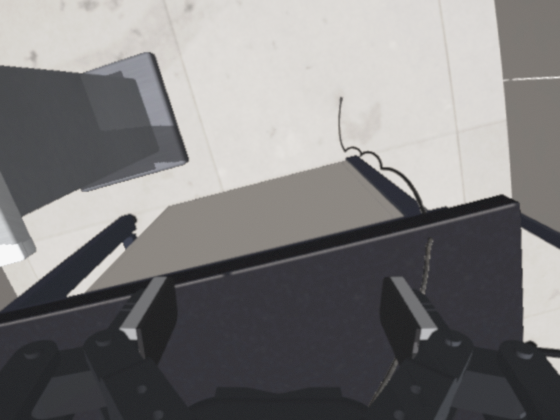

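The scene view shows four steel weights at (206,163), (171,197), (371,280) and (412,248), with the stand at about (310,210). The top view shows the same weights at (141,192), (140,256), (380,238) and (392,180), with wells from (246,168) for the small one to (313,206) for the large one. The green and purple weights are decoys. Next I'll get rough positions.

```bash
cat > h.py <<'E'
import numpy as np, cv2
from cell import *
def ray(s,px):
    K=np.array(s["intrinsics"]);d=np.array(s["dist"]);T=np.array(s["cam_to_world"])
    p=cv2.undistortPoints(np.array(px,float).reshape(-1,1,2),K,d).reshape(-1,2)
    v=np.c_[p,np.ones(len(p))]@T[:3,:3].T
    return T[:3,3],v
def onz(s,px,z):
    o,v=ray(s,px); return o+v*((z-o[2])/v[:,2])[:,None]
def proj(s,P):
    K=np.array(s["intrinsics"]);d=np.array(s["dist"]);T=np.linalg.inv(np.array(s["cam_to_world"]))
    return cv2.projectPoints(np.array(P,float).reshape(-1,1,3),cv2.Rodrigues(T[:3,:3])[0],T[:3,3],K,d)[0].reshape(-1,2)
def save(s,n,crop=None,f=1):
    im=s["img"][:,:,::-1]
    if crop: x0,y0,x1,y1=crop; im=im[y0:y1,x0:x1]
    cv2.imwrite(f"pics/{n}.png",cv2.resize(im,None,fx=f,fy=f,interpolation=cv2.INTER_NEAREST))
E
python3 - <<'E'
from h import *
t=snapshot("top")
im=t["img"]
tiles=[cv2.resize(im[y-30:y+30,x-40:x+40],None,fx=5,fy=5,interpolation=cv2.INTER_NEAREST) for x,y in [(141,195),(140,256),(380,238),(392,180)]]
cv2.imwrite("pics/t1.png",np.vstack([np.hstack(tiles[:2]),np.hstack(tiles[2:])])[:,:,::-1])
save(t,"t2",(215,140,345,240),6)
for n,px,z in [("w500?",(141,188),.065),("w?",(140,256),.03),("w2",(380,237),.05),("w50",(392,180),.025)]:
    print(n,onz(t,[px],z).round(3))
print(onz(t,[(246,168),(265,179),(288,191),(313,206)],.033).round(3))
E
```

```text
w500? [[0.562 0.196 0.065]]
w? [[0.428 0.197 0.03 ]]
w2 [[ 0.478 -0.288  0.05 ]]
w50 [[ 0.604 -0.321  0.025]]
[[ 0.619 -0.012  0.033]
 [ 0.596 -0.053  0.033]
 [ 0.572 -0.101  0.033]
 [ 0.541 -0.154  0.033]]
```

View pics/t1.png

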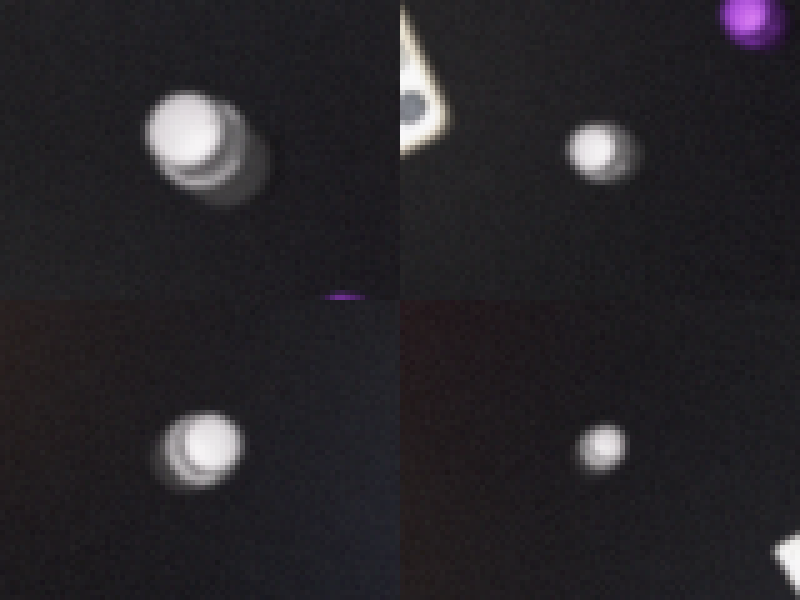

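View pics/t2.png

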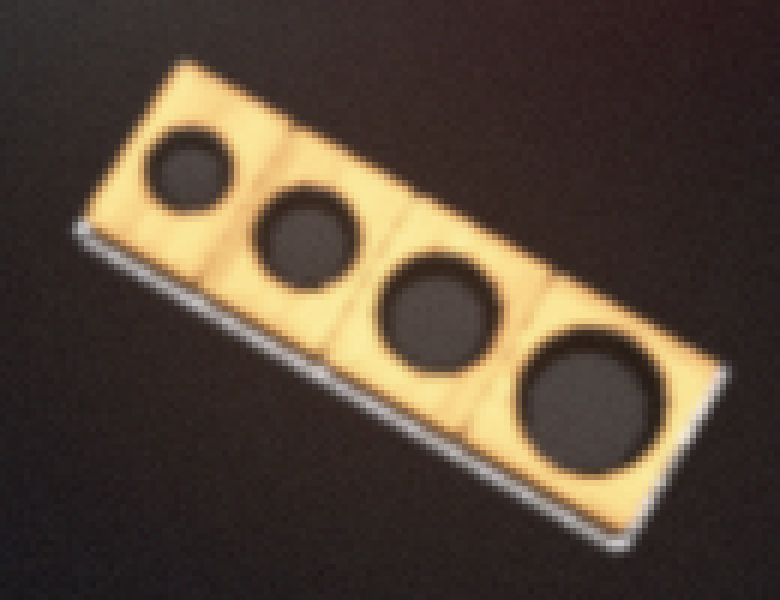

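```bash
cat >> h.py <<'E'
YAW=-0.50
def ty(yaw): return np.array([np.sin(yaw),-np.cos(yaw),0])
def tx(yaw): return np.array([np.cos(yaw),np.sin(yaw),0])
def over(p,z,yaw):  # camera above p
    return np.array([p[0],p[1],0])+0.078*ty(yaw)+np.array([0,0,z])
E
python3 - <<'E'
from h import *
t0=get_t()
p=over((0.580,-0.083),0.34,YAW)+0.055*ty(YAW)*0
reach(p.tolist(),[np.pi,0,YAW]); print(get_t()-t0,get_q().round(2) if hasattr(get_q(),'round') else get_q())
hold(0.2)
s=snapshot("wrist"); save(s,"w1"); np.save("w1.npy",s,allow_pickle=True)
print(get_eef_pos(),get_eef_rot(),np.round(s["cam_to_world"],3).tolist())
E
```

```text
2.6917 [-0.27  0.4   0.06  1.23  0.    1.8 ]
[ 0.54273153 -0.15089398  0.3400731 ] [-3.14153811e+00 -8.56320063e-05 -4.98986193e-01] [[0.879, -0.454, -0.148, 0.581], [-0.477, -0.836, -0.27, -0.082], [-0.001, 0.308, -0.952, 0.31], [0.0, 0.0, 0.0, 1.0]]
```

View pics/w1.png

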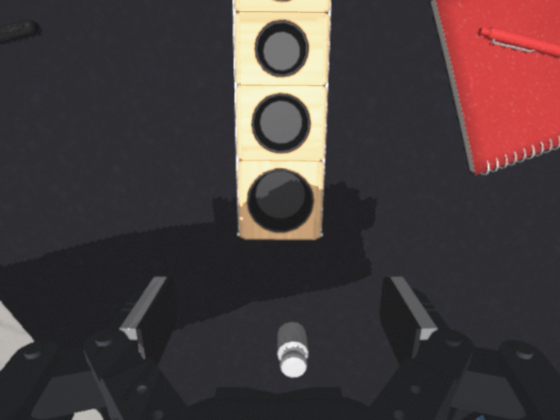

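The wrist view shows three wells at (281,48), (280,122) and (280,200); the smallest is cut off at the top. I'll back up along the row and fit the rims.

```bash
cat > wells.py <<'E'
from h import *
def wells(s,name):
    im=s["img"].astype(int)
    wood=((im[:,:,0]-im[:,:,2])>25)&(im[:,:,0]>80)&((im[:,:,1]-im[:,:,2])>10)
    wood=wood.astype(np.uint8)*255
    wood[290:]=0
    wood=cv2.morphologyEx(wood,cv2.MORPH_CLOSE,np.ones((3,3)))
    cs,h=cv2.findContours(wood,cv2.RETR_CCOMP,cv2.CHAIN_APPROX_NONE)
    out=[];vis=s["img"][:,:,::-1].copy()
    for c,hh in zip(cs,h[0]):
        if hh[3]>=0 and cv2.contourArea(c)>300:
            e=cv2.fitEllipse(c); 
            w=onz(s,[e[0]],.033)[0]; 
            d=onz(s,c.reshape(-1,2),.033); r=np.linalg.norm(d[:,:2]-w[:2],axis=1)
            # circle LSQ in plane
            A=np.c_[2*d[:,:2],np.ones(len(d))]; sol=np.linalg.lstsq(A,(d[:,:2]**2).sum(1),rcond=None)[0]
            R=np.sqrt(sol[2]+sol[0]**2+sol[1]**2)
            out.append((R*2000,sol[:2],w[:2])); cv2.ellipse(vis,e,(0,0,255),1)
    cv2.imwrite(f"pics/{name}.png",vis)
    out.sort(key=lambda o:o[0])
    return out
E
python3 - <<'E'
from wells import *
p=over((0.580,-0.083),0.34,YAW)-0.075*ty(YAW)
servo_line(p.tolist(),speed=0.15); hold(0.2)
s=snapshot("wrist"); np.save("w2.npy",s,allow_pickle=True)
o=wells(s,"w2")
for a in o: print(round(a[0],1),a[1].round(4),a[2].round(4))
d=o[-1][1]-o[0][1]; print(len(o),d, np.arctan2(d[1],d[0])+np.pi/2)
t=snapshot("top"); 
for a in wells(t,"t3"): print("top",round(a[0],1),a[1].round(4))
print(get_t())
E
```

```text
32.4 [ 0.6218 -0.0117] [ 0.6219 -0.0115]
38.2 [ 0.5984 -0.0538] [ 0.5986 -0.0535]
44.5 [ 0.5726 -0.1005] [ 0.5729 -0.1001]
3 [-0.0491514  -0.08884151] -0.5053336142055085
4.0917
```

View pics/w2.png

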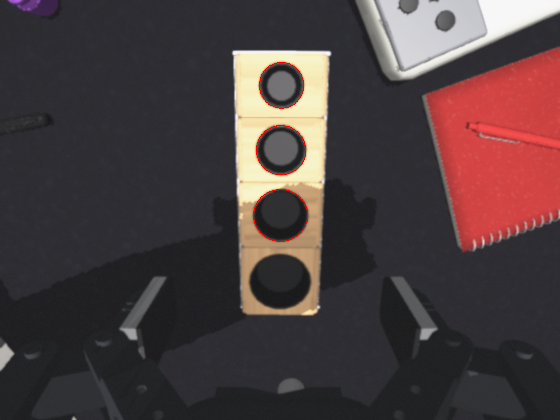

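```bash
sed -i 's/290:/330:/; s/>300/>100/' wells.py
python3 - <<'E'
from wells import *
s=np.load("w2.npy",allow_pickle=True).item()
o=wells(s,"w2b")
for a in o: print(round(a[0],1),a[1].round(4),a[2].round(4))
d=o[-1][1]-o[0][1]; print(np.arctan2(d[1],d[0])+np.pi/2)
t=snapshot("top"); t["img"]=cv2.imread("pics/top0.png")[:,:,::-1]
for a in wells(t,"t3"): print("top",round(a[0],1),a[1].round(4))
t=snapshot("scene"); t["img"]=cv2.imread("pics/scene0.png")[:,:,::-1]
for a in wells(t,"t4"): print("scene",round(a[0],1),a[1].round(4))
E
```

```text
32.4 [ 0.6218 -0.0117] [ 0.6219 -0.0115]
38.2 [ 0.5984 -0.0538] [ 0.5986 -0.0535]
44.5 [ 0.5726 -0.1005] [ 0.5729 -0.1001]
53.9 [ 0.543 -0.154] [ 0.5434 -0.1533]
-0.5053431389207592
top 29.0 [ 0.6194 -0.0122]
top 35.3 [ 0.5961 -0.0538]
top 41.1 [ 0.5703 -0.101 ]
top 50.8 [ 0.5409 -0.154 ]
scene 34.8 [ 0.5965 -0.0534]
scene 41.5 [ 0.5711 -0.1   ]
scene 51.1 [ 0.5413 -0.1532]
```

View pics/w2b.png

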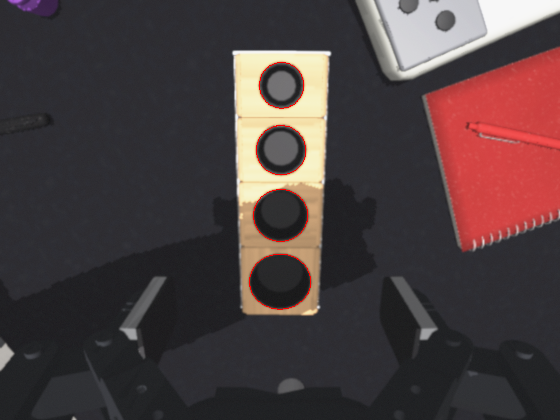

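```bash
sed -i 's/^YAW=.*/YAW=-0.505/' h.py; python3 - <<'E'
from h import *
t0=get_t()
p=over((0.604,-0.321),0.26,YAW)
reach(p.tolist(),[np.pi,0,YAW]); hold(0.15); print(get_t()-t0,get_t())
s=snapshot("wrist"); np.save("v50.npy",s,allow_pickle=True); save(s,"v50")
print(proj(s,[[.604,-.321,.028]]))
E
```

```text
1.3499999999999996 5.5417
[[277.45324266 101.39795518]]
```

View pics/v50.png

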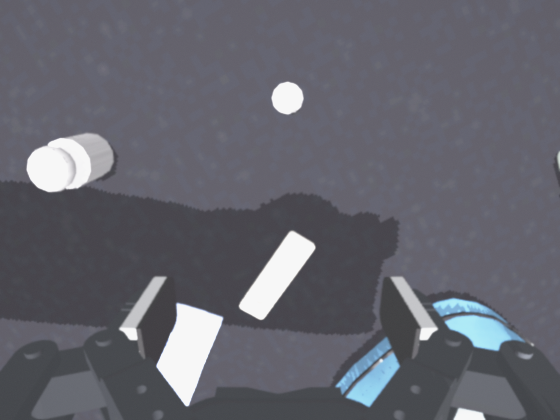

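The wrist view shows the 50 g weight as a disc at (287,98), nearly overhead. I'll measure it, then find the real fingertip height at a 17 mm opening by lightly touching the bench.

```bash
cat >> h.py <<'E'
def blob(s,px,zc,thr=150,R=40,name=None):
    g=s["img"].max(axis=2); m=(g>thr).astype(np.uint8)
    n,l,st,c=cv2.connectedComponentsWithStats(m)
    ok=[i for i in range(1,n) if st[i,4]>60 and np.hypot(*(c[i]-px))<R]
    i=min(ok,key=lambda i:np.hypot(*(c[i]-px)))
    cs,_=cv2.findContours((l==i).astype(np.uint8),cv2.RETR_EXTERNAL,cv2.CHAIN_APPROX_NONE)
    (cc,r)=cv2.minEnclosingCircle(cs[0]); e=cv2.fitEllipse(cs[0])
    return onz(s,[e[0]],zc)[0],e,r
def down(z,step=.001,speed=.02,fmax=2.0,f0=None):
    """descend to z in steps, stop on upward force"""
    if f0 is None: f0=np.array(get_contact_force())
    while True:
        p=np.array(get_eef_pos()); 
        f=np.array(get_contact_force())-f0
        if f[2]>fmax or p[2]<=z+1e-4: return p,f
        q=tgt if False else p.copy(); q[2]=max(z,p[2]-step); servo_line(q.tolist(),speed=speed)
E
python3 - <<'E'
from h import *
s=np.load("v50.npy",allow_pickle=True).item()
P,e,r=blob(s,(287,98),.018); print(P,e,r)
t0=get_t()
q=P-0.06*ty(YAW); q[2]=.20
set_gripper(.2); print(get_gripper_width(),get_t()-t0)
servo_line(q.tolist(),speed=.15,ori=[np.pi,0,YAW]); q[2]=.179; servo_line(q.tolist(),speed=.1);hold(.1)
print(get_contact_force(),get_t()-t0)
p,f=down(.168); print(p,f,get_t()-t0)
q[2]=.2; servo_line(q.tolist(),speed=.15); print(get_t()-t0)
E
```

```text
[ 0.60977348 -0.32188871  0.018     ] ((287.0802001953125, 97.56918334960938), (31.37794303894043, 32.075313568115234), 30.974374771118164) 16.53382682800293
0.20217599305958447 0.6582999999999997
[-0.06387451 -0.78466008 -0.39370734] 2.2832999999999997
[ 0.63897216 -0.26978455  0.17376327] [0.01365836 1.25306372 2.61053025] 3.7832999999999997
4.108299999999999
```

```bash
python3 - <<'E'
from h import *
t0=get_t()
P=np.array([.6085,-.3219,0])
o=[np.pi,0,YAW]
set_gripper(.5)
servo_line([P[0],P[1],.235],speed=.15,ori=o)
servo_line([P[0],P[1],.1875],speed=.08)
set_gripper(0.0,force=25); print("w",get_gripper_width(),get_contact_force(),get_t()-t0)
e=get_eef_pos()
set_gripper(.5); servo_line([P[0],P[1],.235],speed=.15)
servo_line(over(P,.26,YAW).tolist(),speed=.2); hold(.15)
s=snapshot("wrist"); save(s,"v50b")
B,el,r=blob(s,(277,100),.018); print(B,el); d=B-P; print("bias tx,ty",d@tx(YAW),d@ty(YAW)); print(e,get_t())
E
```

```text
w 0.16424786776987133 [0.08785661 0.21365162 3.16359885] 2.1000000000000014
[ 0.60961878 -0.32172017  0.018     ] ((280.8510437011719, 99.31753540039062), (31.97271728515625, 32.30603790283203), 19.07004737854004)
bias tx,ty 0.0008921204092944079 -0.0006986592125539978
[ 0.60883046 -0.3221244   0.18852061] 13.4083
```

View pics/v50b.png

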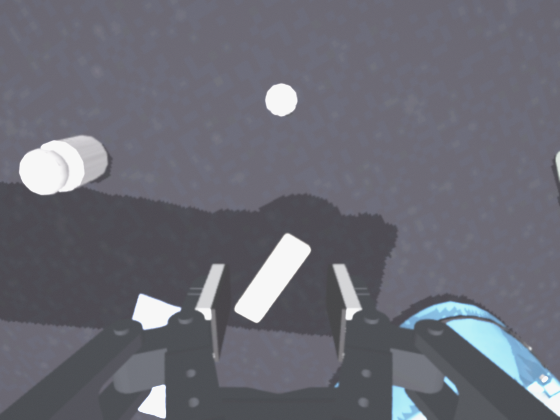

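```bash
python3 - <<'E'
from h import *
t0=get_t()
P=np.array([.6090,-.3223,0])
o=[np.pi,0,YAW]
servo_line([P[0],P[1],.235],speed=.2,ori=o)
servo_line([P[0],P[1],.1870],speed=.08);hold(.1)
f0=np.array(get_contact_force())
set_gripper(0.0,force=25); print("w",get_gripper_width(),get_contact_force()-f0,get_eef_pos())
s=snapshot("scene"); save(s,"g50",(340,190,460,280),6)
s=snapshot("wrist"); save(s,"g50w",(180,240,380,390),4); print(get_t())
E
```

```text
w 0.17175964831130927 [-1.45288217  0.54654615  2.63992817] [ 0.60924085 -0.32237637  0.18779625]
15.2917
```

View pics/g50.png

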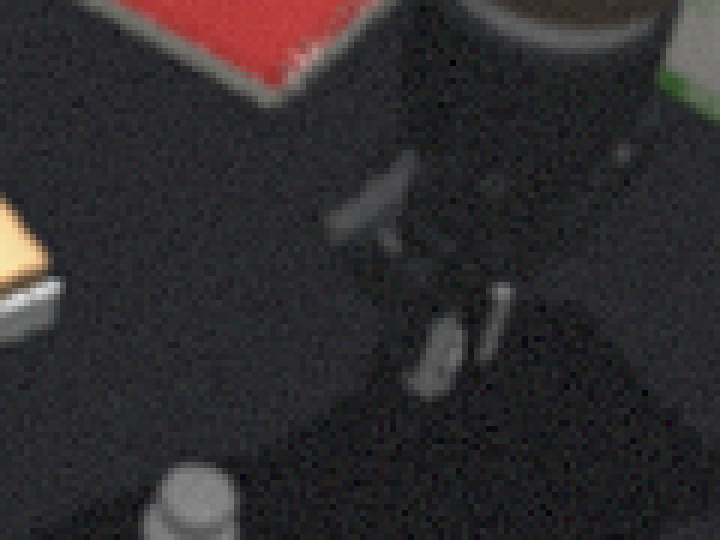

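View pics/g50w.png

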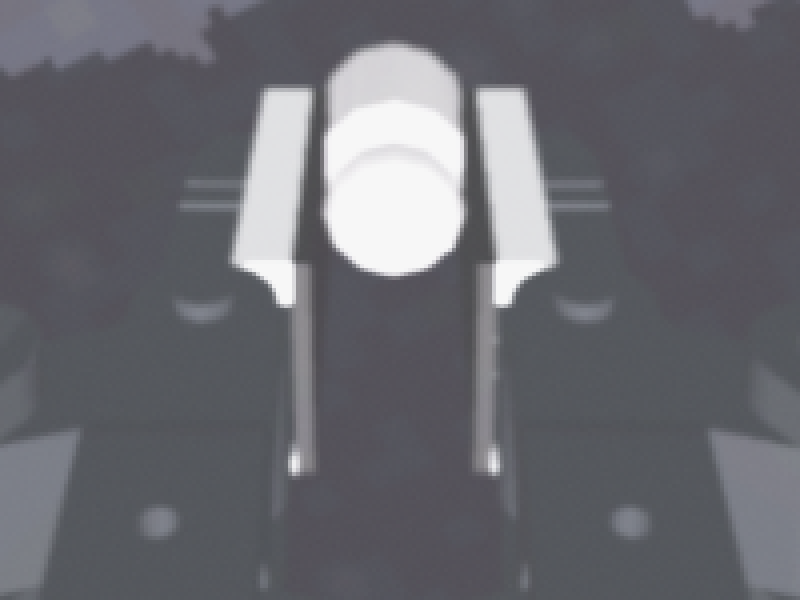

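```bash
python3 - <<'E'
from h import *
s=snapshot("wrist"); e=np.array(get_eef_pos())
c=proj(s,[[e[0],e[1],.028],[e[0],e[1],.018],[e[0],e[1],.0145]]); print(c, (c-[180,240])*4)
servo_line([e[0],e[1],.222],speed=.08); hold(.1)
print(get_gripper_width(),get_contact_force())
s=snapshot("wrist"); save(s,"g50x",(180,240,380,390),4)
s=snapshot("scene"); save(s,"g50y",(340,170,460,260),6); print(get_t())
E
```

```text
[[276.72849023 295.16838329]
 [276.80741475 283.19927045]
 [276.83291677 279.33646331]] [[386.91396092 220.67353317]
 [387.22965899 172.79708181]
 [387.33166707 157.34585323]]
0.17249943594678435 [-0.06972926  0.23508937 -1.19710363]
16.1333
```

View pics/g50x.png

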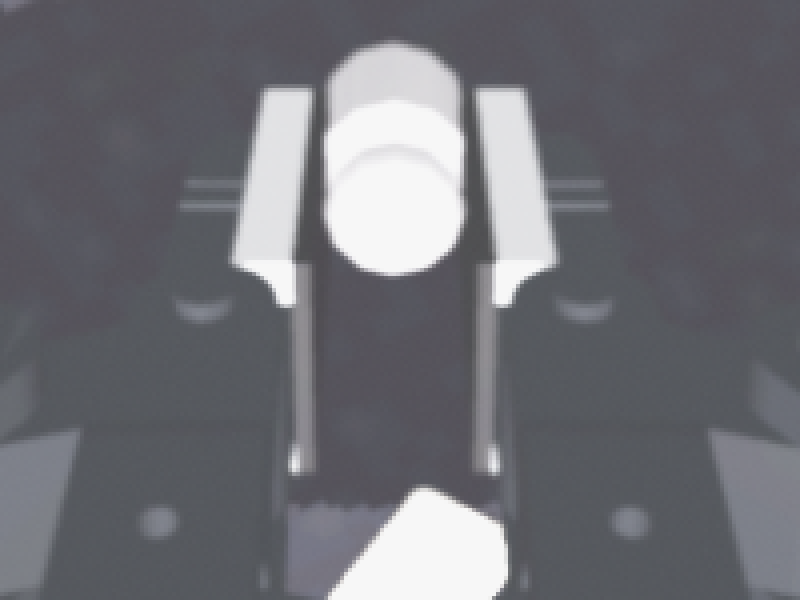

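View pics/g50y.png

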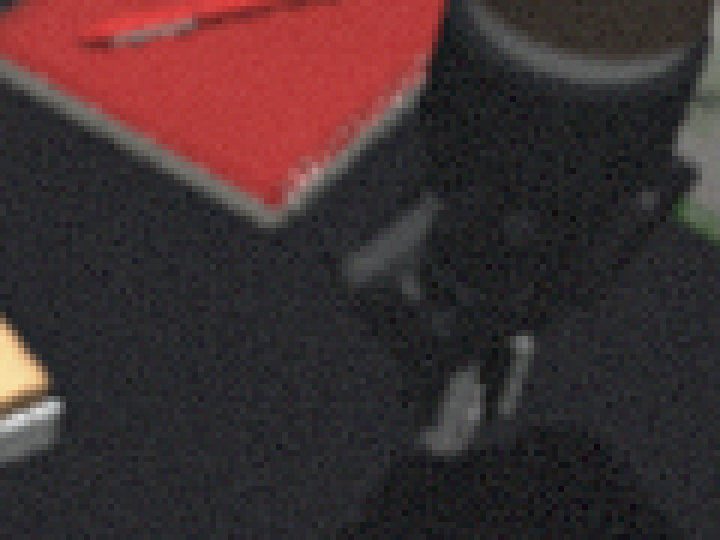

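```bash
cat >> h.py <<'E'
def down(xy,z0,z,step=.001,speed=.025,fmax=2.0):
    f0=np.array(get_contact_force()); zz=z0
    while zz>z+1e-5:
        zz=max(z,zz-step); servo_line([xy[0],xy[1],zz],speed=speed)
        f=np.array(get_contact_force())-f0
        if f[2]>fmax: break
    return zz,np.array(get_eef_pos()),f
E
python3 - <<'E'
from h import *
o=[np.pi,0,YAW]; xy=[.6202,-.0120]
e=get_eef_pos()
servo_line([e[0],e[1],.27],speed=.2)
servo_line([xy[0],xy[1],.27],speed=.2,ori=o)
servo_line([xy[0],xy[1],.226],speed=.1); hold(.15)
print(get_eef_pos(),get_t())
s=snapshot("wrist"); save(s,"p50",(150,200,410,395),3)
z,p,f=down(xy,.226,.2085); print(z,p,f,get_t())
s=snapshot("wrist"); save(s,"p50b",(150,200,410,395),3)
E
```

```text
[ 0.62070213 -0.01208216  0.22702257] 18.9667
0.21 [ 0.62024368 -0.01195772  0.2107163 ] [-7.37858480e-01 -2.93872315e-03  5.87040954e+00] 23.0167
```

View pics/p50.png

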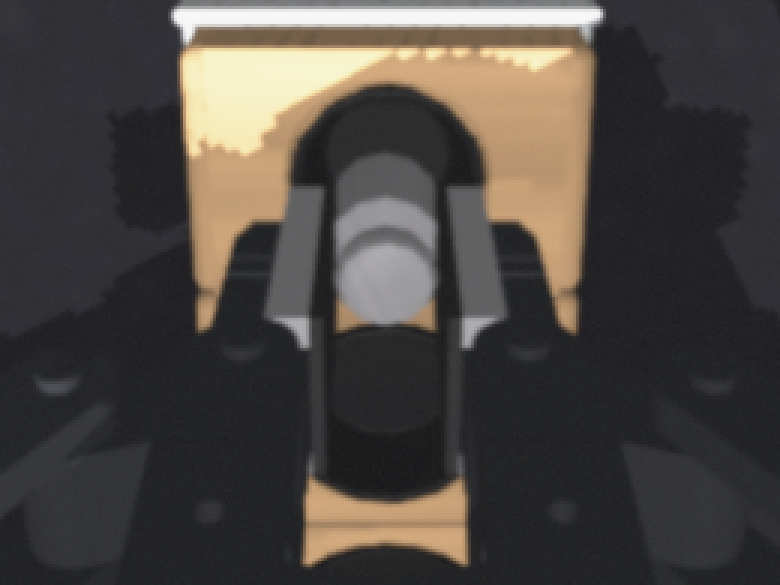

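View pics/p50b.png

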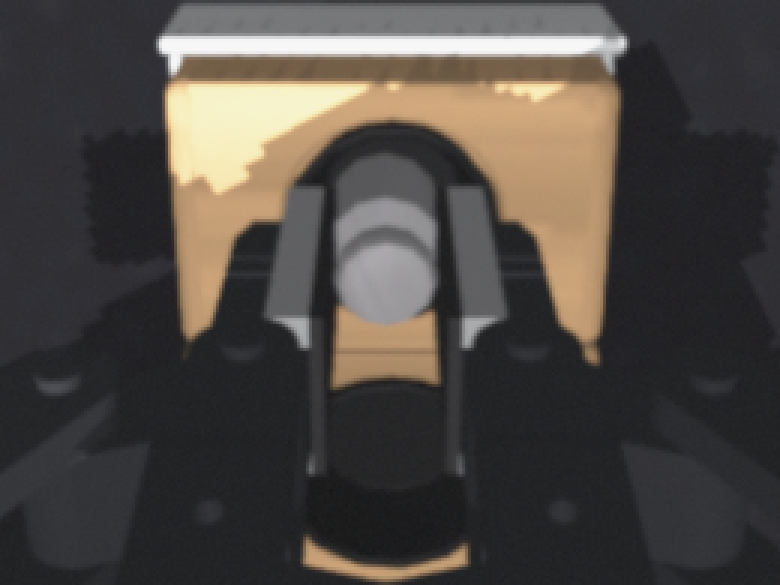

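In p50b the weight is inside the mouth of the small well. It's at col 386 in the crop and the block centre is near 391, so it sits about 0.6 mm to the left. I'll nudge it right, then lower it again.

```bash
python3 - <<'E'
from h import *
xy=np.array([.6202,-.0120]); 
servo_line([*xy,.2125],speed=.03); xy=xy+.0006*tx(YAW)[:2]
servo_line([*xy,.2125],speed=.03); hold(.1)
z,p,f=down(xy,.2125,.2085,step=.0005,fmax=2.0); print(z,p,f,get_t())
E
```

```text
0.2105 [ 0.62075833 -0.01227559  0.21078635] [-0.05997968  1.30184779  2.14537111] 24.6667
```

```bash
python3 - <<'E'
from h import *
set_gripper(.35); hold(.1); e=np.array(get_eef_pos())
servo_line([e[0],e[1],.26],speed=.1)
q=over(e,.26,YAW); servo_line(q.tolist(),speed=.2); hold(.1)
s=snapshot("wrist"); save(s,"r50",(200,40,360,160),5); print(get_t())
E
```

```text
26.4
```

View pics/r50.png

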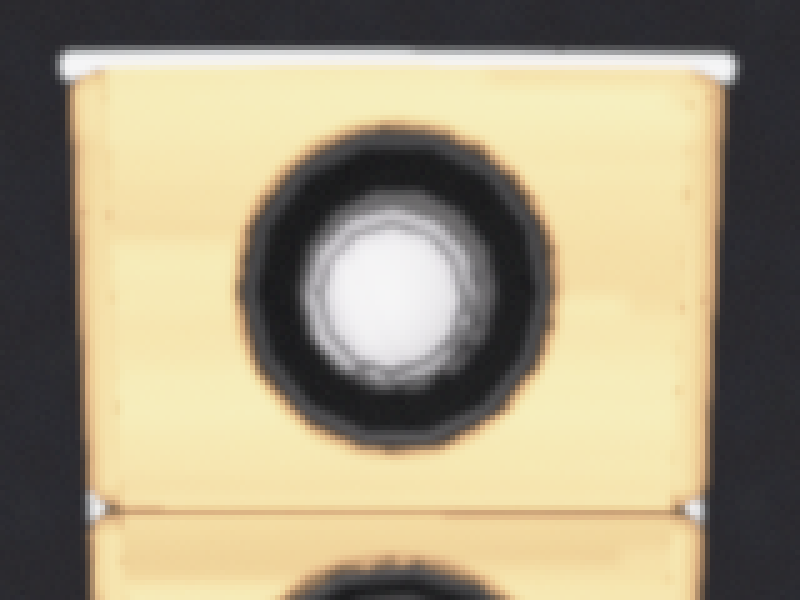

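The 50 g weight stands upright and centred in its well, with its knob at about (395,295) in the crop. Next is the 100 g.

```bash
cat >> h.py <<'E'
def view(guess,z,zb,name,thr=150):
    q=over(guess,z,YAW); o=[np.pi,0,YAW]
    reach(q.tolist(),o); hold(.15)
    s=snapshot("wrist"); px=proj(s,[[guess[0],guess[1],zb]])[0]
    P,e,r=blob(s,px,zb,thr=thr); 
    h=s["cam_to_world"][2][3]-zb
    save(s,name,(150,0,410,195),3)
    print(name,"px",px.round(1),"ell",np.round(e[0],1),np.round(e[1],1),"diam mm",np.round(np.array(e[1])*h/s["intrinsics"][0][0]*1000*.95,1),"P",P.round(4),get_t())
    return P+np.array([-.0011,-.0002,0])
def pick(P,zg,op,hover,force):
    o=[np.pi,0,YAW]; set_gripper(op)
    servo_line([P[0],P[1],hover],speed=.2,ori=o)
    servo_line([P[0],P[1],zg],speed=.08); hold(.1)
    e=np.array(get_eef_pos()); set_gripper(0.,force=force); e2=np.array(get_eef_pos())
    print("pick",e,e2,get_gripper_width(),get_t())
E
python3 - <<'E'
from h import *
e=np.array(get_eef_pos()); servo_line([e[0],e[1],.30],speed=.25)
P=view((.428,.197),.28,.025,"v100"); np.save("P100.npy",P)
E
```

```text
v100 px [275.2  98. ] ell [278.5  90.2] [38.  39.2] diam mm [22.7 23.5] P [0.4319 0.2    0.025 ] 28.0083
```

View pics/v100.png

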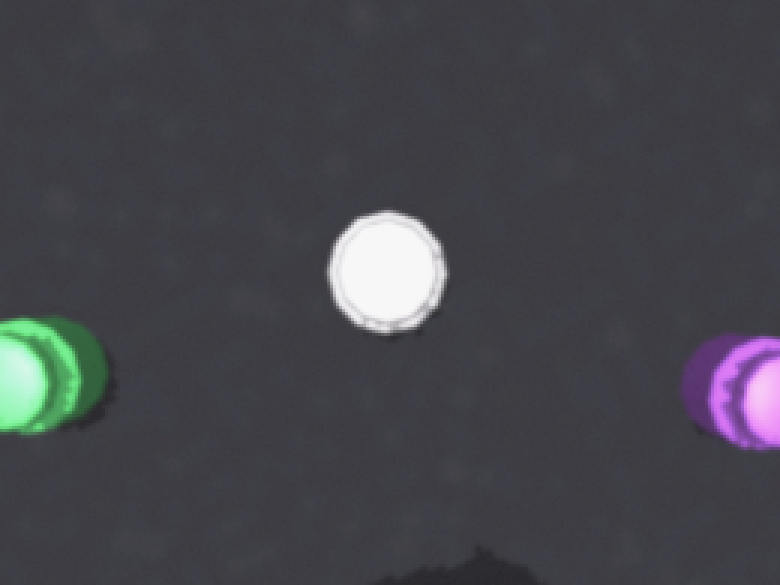

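The 100 g weight is seen from directly overhead. The green and purple decoys sit about 55 mm to either side, which clears the partly open fingers. I'll pick it, carry it, and look again above the well.

```bash
python3 - <<'E'
from h import *
P=np.load("P100.npy"); xy=[.5974,-.0543]
pick(P,.1895,.52,.235,30)
servo_line([P[0],P[1],.275],speed=.15); print(get_gripper_width())
servo_line([*xy,.275],speed=.2); 
hov=.1895+.019+.014+.004
servo_line([*xy,hov],speed=.1); hold(.15); print(get_eef_pos(),get_t(),get_contact_force())
s=snapshot("wrist"); save(s,"p100",(150,200,410,395),3)
E
```

```text
pick [0.43116918 0.19986703 0.19012102] [0.43106741 0.19990838 0.19012145] 0.2473581223275209 30.0667
0.246547809701508
[ 0.59789498 -0.05427293  0.2275459 ] 33.2333 [ 0.12463971  0.63856621 -1.10915463]
```

View pics/p100.png

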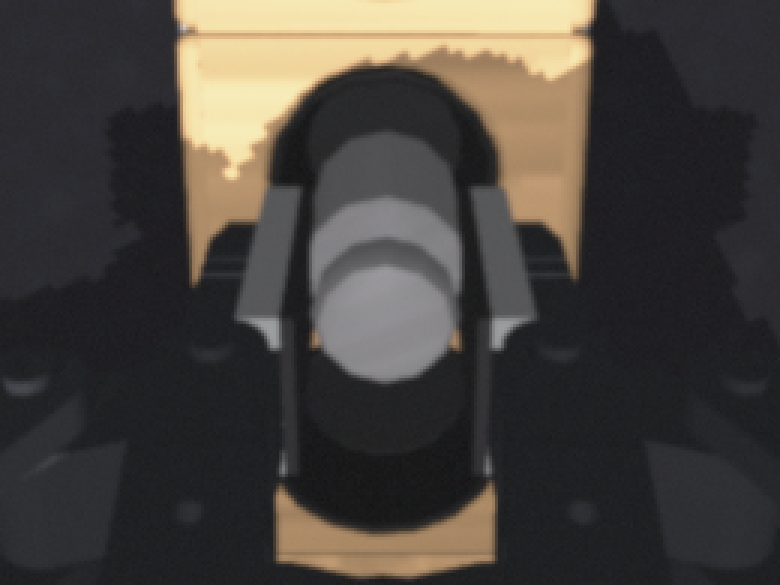

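In p100 the well mouth spans columns 270–497 (centre 384) and the weight is at 386, so it's aligned. Lowering now.

```bash
cat >> h.py <<'E'
def place(xy,hov,zexp,op,name):
    f0=np.array(get_contact_force())
    z,p,f=down(xy,hov,zexp+.003,step=.004,speed=.04,fmax=4)
    print("coarse",z,p,f.round(1))
    if f[2]<4: z,p,f=down(xy,z,zexp-.0015,step=.0005,speed=.02,fmax=2.5)
    print("fine",z,p,f.round(2),"exp",zexp)
    set_gripper(op); hold(.1); e=np.array(get_eef_pos())
    servo_line([e[0],e[1],hov+.045],speed=.1)
    q=over(e,.30,YAW); servo_line(q.tolist(),speed=.25); hold(.1)
    s=snapshot("wrist"); save(s,name,(180,0,380,195),4); print(get_t())
E
python3 - <<'E'
from h import *
place([.5974,-.0543],.2265,.2090,.40,"r100")
E
```

```text
coarse 0.212 [ 0.59729748 -0.0542914   0.21179032] [ 0.2  0.3 -1. ]
fine 0.21 [ 0.59744953 -0.05431111  0.21024812] [-0.61 -0.71  2.67] exp 0.209
37.0667
```

View pics/r100.png

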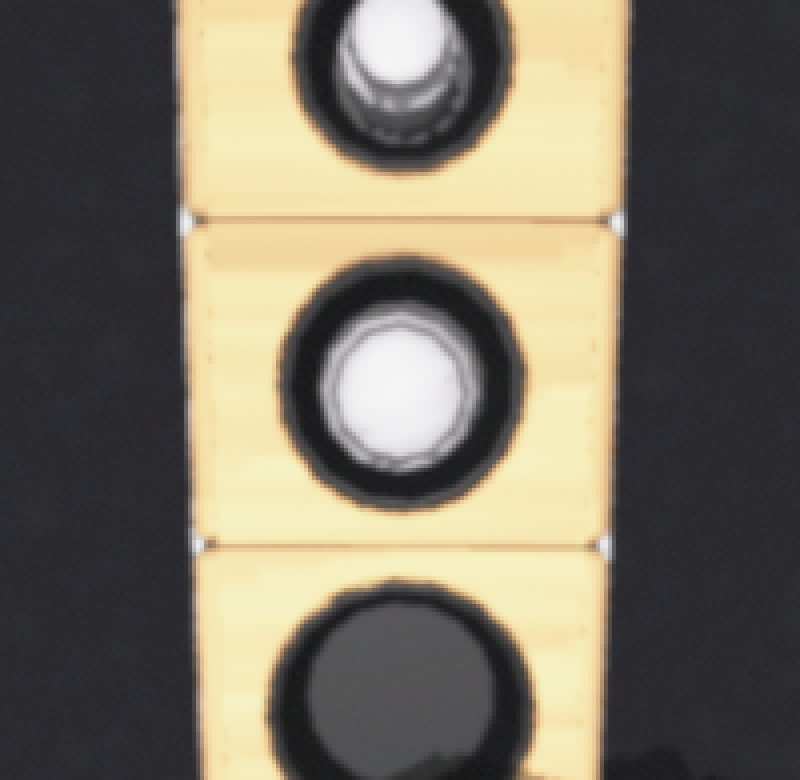

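The 100 g is upright and centred, and the 50 g is still fine. Next is the 200 g, with a diameter check before the grasp.

```bash
python3 - <<'E'
from h import *
P=view((.479,-.289),.29,.033,"v200"); xy=[.5716,-.1010]
assert np.hypot(P[0]-.479,P[1]+.289)<.012
pick(P,.194,.60,.25,40)
servo_line([P[0],P[1],.28],speed=.15); print(get_gripper_width())
servo_line([*xy,.28],speed=.2); 
servo_line([*xy,.231],speed=.1); hold(.15); print(get_eef_pos(),get_t(),get_contact_force())
s=snapshot("wrist"); save(s,"p200",(150,200,410,395),3)
E
```

```text
v200 px [277.5 100.4] ell [283.6 100.6] [46.9 48.1] diam mm [28.3 29. ] P [ 0.4822 -0.2909  0.033 ] 38.2917
pick [ 0.48141638 -0.29133143  0.19472514] [ 0.48139199 -0.29121937  0.19485698] 0.3155896411771987 40.475
0.3137906182611092
[ 0.57209279 -0.10117532  0.23203126] 43.1917 [-0.51729003  0.24806198 -1.25795469]
```

View pics/p200.png

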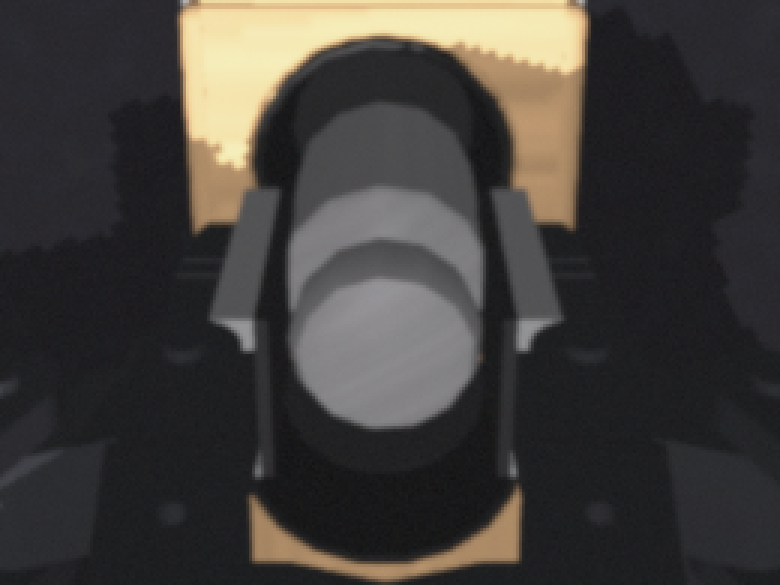

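View pics/v200.png

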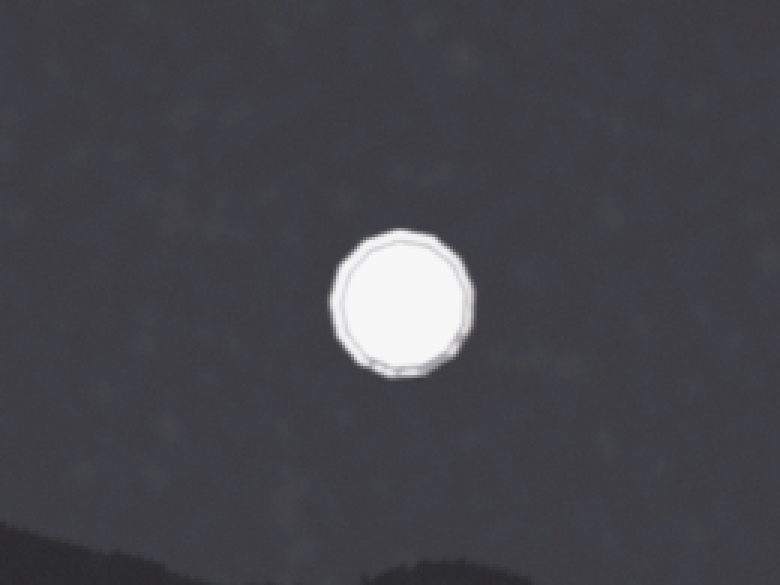

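The held 200 g is at col 386 and the mouth centre is at 383, so it's aligned. Placing it.

```bash
python3 - <<'E'
from h import *
place([.5715,-.1009],.231,.2110,.47,"r200")
E
```

```text
coarse 0.214 [ 0.57149589 -0.10090016  0.2139828 ] [ 0.6  0.7 -0.1]
fine 0.2115 [ 0.57149385 -0.10091285  0.21188362] [-0.79 -1.33  4.73] exp 0.211
47.5417
```

View pics/r200.png

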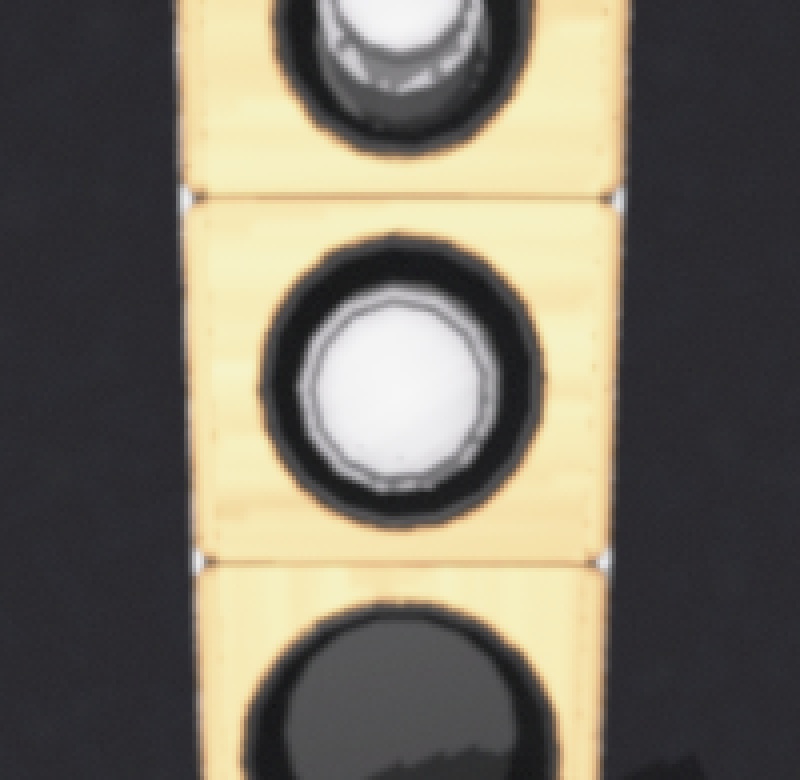

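```bash
python3 - <<'E'
from h import *
e=np.array(get_eef_pos()); servo_line([e[0],e[1],.33],speed=.25)
P=view((.563,.196),.32,.043,"v500"); xy=[.5420,-.1544]
assert np.hypot(P[0]-.563,P[1]-.196)<.015
pick(P,.199,.78,.27,80)
servo_line([P[0],P[1],.325],speed=.15); print(get_gripper_width())
servo_line([*xy,.325],speed=.2); 
servo_line([*xy,.236],speed=.1); hold(.15); print(get_eef_pos(),get_t(),get_contact_force())
s=snapshot("wrist"); save(s,"p500",(150,200,410,395),3)
E
```

```text
v500 px [276.   95.7] ell [266.   87.6] [52.2 56. ] diam mm [34.2 36.7] P [0.5598 0.2037 0.043 ] 49.15
pick [0.55902386 0.20368088 0.19976787] [0.55904506 0.20358193 0.20004733] 0.4115193655962712 51.6917
0.41322937931555387
[ 0.54240878 -0.1544961   0.23691879] 55.8167 [ 0.32538497  0.18015288 -4.7489274 ]
```

View pics/p500.png

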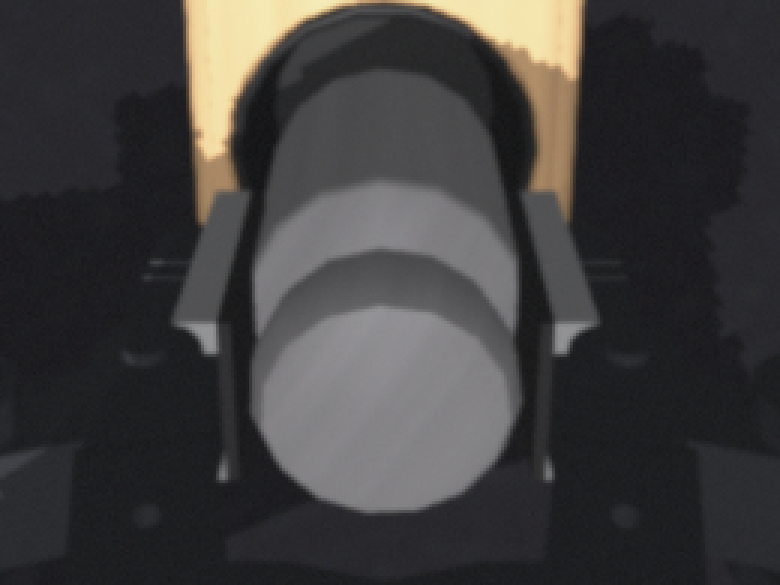

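View pics/v500.png

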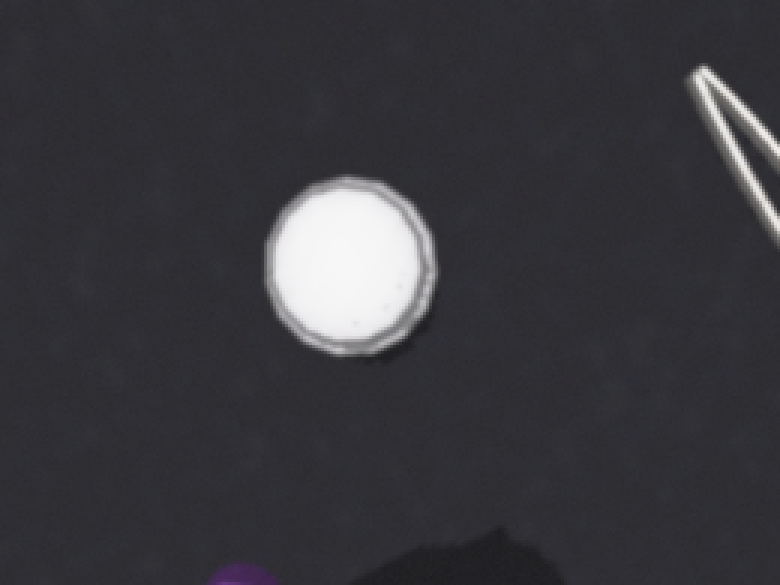

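The 500 g is aligned across the jaws, with the mouth centre at 384.5 and the weight at 385. In the overhead view my ellipse missed part of the right and lower rim, so I grasped it about 0.8 mm off along tool y. I'll correct for that and place it.

```bash
python3 - <<'E'
from h import *
servo_line([.5423,-.1538,.236],speed=.05)
place([.5423,-.1538],.236,.2120,.58,"r500")
E
```

```text
coarse 0.215 [ 0.54229466 -0.15381358  0.21500083] [ 1.   0.1 -1.1]
fine 0.2125 [ 0.54233259 -0.15381504  0.21307346] [-2.5   0.55  5.38] exp 0.212
60.7167
```

View pics/r500.png

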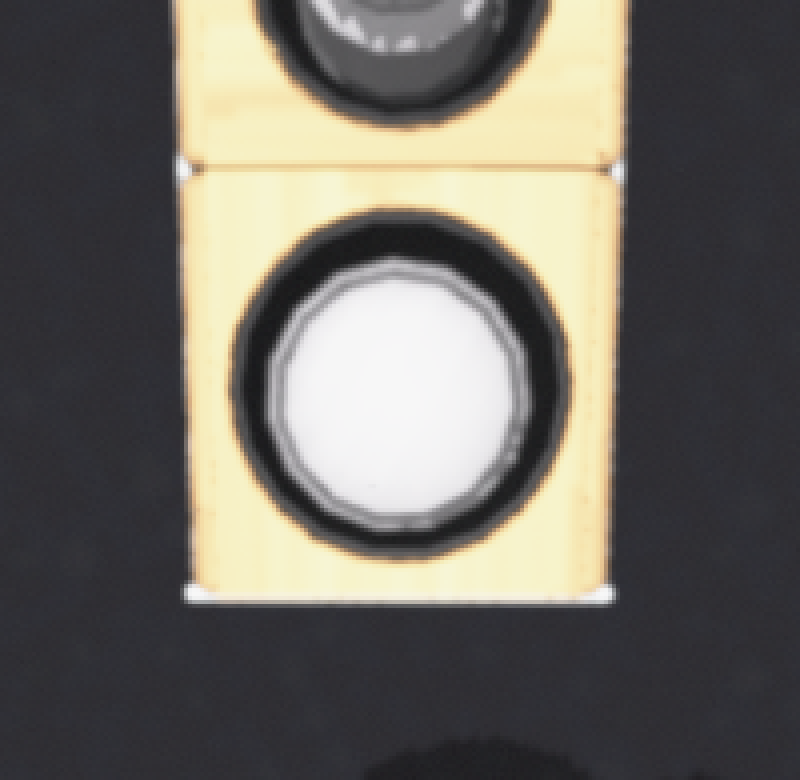

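All four contact heights were 1.0–1.1 mm above nominal, a constant offset rather than one weight caught on a funnel. I'll move the arm clear and do a final check.

```bash
python3 - <<'E'
from h import *
p=over((0.580,-0.083),0.36,YAW)-0.04*ty(YAW)
servo_line(p.tolist(),speed=.25); hold(.1)
s=snapshot("wrist"); save(s,"fw")
movej([1.314,0.241,0.005,1.335,0,1.571]); hold(.3)
s=snapshot("scene"); a=cv2.resize(s["img"][165:260,260:360],None,fx=4,fy=4)
t=snapshot("top"); b=cv2.resize(t["img"][140:235,220:345],None,fx=3.2,fy=4)
cv2.imwrite("pics/fin.png",np.hstack([a,b])[:,:,::-1]); print(get_t())
E
```

```text
64.575
```

View pics/fw.png

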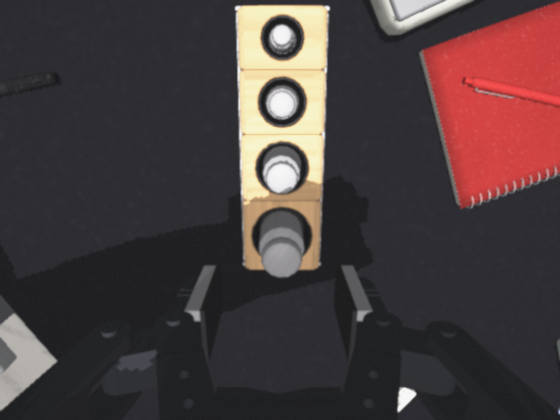

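View pics/fin.png

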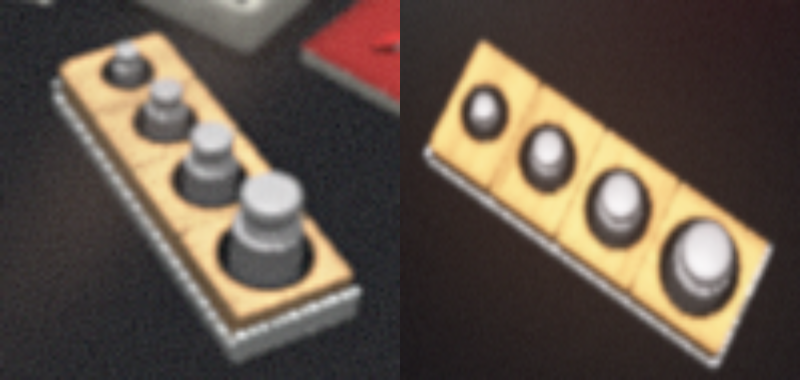

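The scene view, top view and wrist view all show the four weights upright in the right wells, from 50 g at the small end to 500 g at the large end. The robot is clear, so I'm handing in.

```bash
python3 -c "
from cell import *
finish_job(); print(get_t())"
```

```text
the job is handed in; nothing more can be done
the job is handed in; nothing more can be done
```

All four check weights are back in the stand, standing upright in order of size, and I handed the job in with about 65 s on the clock (limit 115 s). I lowered each one until it made contact before letting go, so nothing was dropped or knocked over. The green and purple look-alikes were left alone.

**Final views:** after I moved the arm back to its start pose, the scene and top cameras showed each weight upright in its own well, with the gripper touching nothing. A wrist picture just before that showed the same.

**Disagreements and corrections:**
- **Cameras:** the wrist and top cameras disagreed by about 2 mm in x. I corrected for this with a trial grasp of the 50 g weight and from where it then sat in its well.
- **Contact height:** each weight made contact about 1 mm higher than nominal (1.0–1.1 mm). I took this as a constant offset rather than a weight caught on the funnel wall, but did not measure the seating height separately after release.
- **50 g weight:** it first touched about 0.6 mm off to one side, so I lifted it slightly, shifted it and set it down again.
- **500 g weight:** I gripped it about 0.8 mm off-centre and corrected for that before placing it. The last overhead view put it about 1.5 mm off the rim centre. I put that down mostly to viewing angle, because the 200 g showed a similar offset.

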